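# Slide a dryer drum roller onto its axle and pin it

### The arm

A 6-joint arm with a two-finger parallel gripper is mounted at the origin on the work surface. World frame = base frame: x ahead of the robot, y to its left, z up, the work surface at z = 0. Lengths are in m, angles in rad, forces in N, time in s.
With the tool pointing down it reaches from about 0.35 to 0.85 m from the base axis. Payload 8.1 kg.
Tool frame: the origin (TCP) lies on the centre line of the jaws, within the pads' length; the fingertips stand robot.tips_ahead ahead of it and the grasp point (between the pads) lies 6 mm ahead of it (robot.tips_ahead is the distance from the TCP to the fingertips, in m); z points along the fingers, y is the line along which they close (so a half turn about z gives the same grasp; the last joint's range is limited). The gripper opens to 93 mm and grips with 3 to 60 N. Pads are 15 mm wide; open, the fingers measure 128 mm over their backs; the gripper's body (75 mm by 188 mm) begins 65 mm behind the grasp point.
Start: joints at [-1.244, 0.13, 1.488, -0, 1.523, -0.085], TCP at [0.24, -0.55, 0.244] pointing down, gripper open.
Joint ranges: [-2.96, 2.96], [-0.89, 2.26], [0.02, 2.5], [-1.34, 4.48], [0, 2.73], [-2.66, 2.66]. Speed limits (rad/s): [2.39, 2.39, 2.79, 3.14, 3.14, 3.14].

### API

Orientations are given as a rotation vector (axis times angle).
In Python, from plant import robot gives the robot as it stands.
- The arm moves only by the tool apply_moves, never from a script. Its arguments are lists of equal length, an entry for each row: "delta_pos": the shift along the tool's x, y, z in cm, a list of three; "twist": the turn about the tool's z in rad. A call has 1 to 8 rows; each row shifts and turns the commanded pose from where the row before left it, along the tool's axes as they then stand; what a row does not reach is not made up. A row lasts 1/8 s, in which the tool goes at most 62.5 mm and 10.7 degrees, less where a joint would pass 70% of its speed; a pose out of reach is approached as far as the arm can. A call with a gripper value outside its range is refused whole. "gripper" is the finger opening in cm, from 0 to 9.3, set as the call begins (left out, the last holds). The fingers move at their own pace and stop on an object; "squeeze" is the grip in N (left out, the last holds). Time passes only in rows, so rows that do not move let the fingers close. It gives the time, the measured TCP pose, the force, the opening and the grip force at its end, in the units of the state.
- robot.read_state(): the state, without advancing time (a new reading comes with each control period).
- robot.read_camera(name): name is "side" or "top" or "wrist"; returns a dict with "frame" (420x560x3 uint8, red, green, blue), "vertical_fov" (degrees; the focal length in pixels is half the picture's height over the tangent of half this angle, whatever the lens; pixels are square), "cx", "cy" (the principal point, pixels), "k1" (the pictures are not rectified: a ray, as slopes to the right and down, at radius r is drawn at 1 + k1 r^2 times it, then the intrinsics apply), "R" (3x3) and "t" (3): a world point X has camera coordinates R X + t. Camera axes: x right, y down, z forward; pixel columns grow to the right and rows downward; lengths in m; the calibration is good to about 2 mm. A picture is of the moment at which its call begins. There is no depth.
- robot.close_job(): hands the job in; it is judged then, once.
The state is a dict: "t": time; "q": joint angles; "dq": joint speeds; "joint_torque": joint torques, N m; "tool_pos": TCP position; "orientation": TCP orientation; "force": force on the tool from outside, world axes, zero at the start; "wrist_torque": the same for the moment, N m; "opening": finger opening in m; "gripper_force": force on a finger pad.
Only numpy, scipy, OpenCV 4.12 (cv2) and the standard library are available. Lean on these libraries where they do the work, as an engineer would, in place of code of your own. Each camera call takes 0.05 s, during which the arm holds its last target. There are 200 camera calls.

### The job

On the laundry's service bench, slide the dryer drum roller along its cradle and onto the stub axle until it is fully home against the shoulder, without lifting it out of the cradle. Then take the round-headed retaining pin out of the wooden rack and put it down through the hole in the axle's free end, head resting on the axle, so that the roller cannot come off; let go of it and leave the other objects on the bench where they are.

Things in the scene. Friction and masses are not known exactly. Their poses are not given: they have to be found in the camera images.
- stand: Fixed stand, base 320 x 140 x 8 mm, with a level steel stub axle 32 mm in diameter, its centre line 88 mm above the table, on an upright plate 120 mm wide, 148 mm high. Origin on the table under the axle's line, at the shoulder face where the roller comes home. Its x axis runs along the axle from free end to shoulder (the sliding direction), z up. Plate's face at x = +6 mm.
- axle_tip (a point): Centre of the axle's free end, at x = -137 mm of the stand, 88 mm above the table. The last 15 mm taper to 18 mm diameter. From x = -80 to -117 mm the axle is cut to a flat-topped section 21 mm wide and 24 mm high with the pin hole in it.
- pin_hole (a point): Centre of the upper mouth of the pin hole, on the axle's flat top, at x = -98.5 mm of the stand, 100 mm above the table. The hole is 14 x 14 mm, vertical, right through the axle, with free space below down to 10 mm above the table. The roller covers it until nearly home.
- cradle (a point): Middle of the cradle, on the table under the axle's line. Two fixed aluminium boards make a V (45 degree sides, upper edges 50 mm either side of the axle's line and 57 mm above the table) from x = -280 to -15 mm of the stand. It carries the roller with its bore in line with the axle, 3 mm clear all round.
- roller: Loose drum roller, about 0.5 kg, in the cradle: black tyre 110 mm in diameter, 60 mm wide; aluminium hub 44 mm in diameter, 80 mm long (10 mm out either side); bore 38 mm. Origin at its centre, x along its axis. Home with its centre 40 mm from the shoulder; the axle then stands out 57 mm past the hub. Slides with 2 to 7 N: push the tyre's face both sides of the axle, near axle height or lower.
- rack: Fixed wooden block 190 (x) x 70 (y) x 70 mm high, with two upright holes of 16 mm, 55 mm either side of its middle along x. One holds the pin, the other the T-handled key, either way round. Origin at the centre of its underside.
- pin: Loose steel retaining pin, 108 mm long, about 0.12 kg, standing in one rack hole: dark round head 28 mm in diameter and 50 mm tall, shank below it 10 mm in diameter and 58 mm long, its last 14 mm tapering to 4 mm. Origin on its axis at the head's flat underside, which rests on the rack's top; z up.
- key: Bystander: T-handled key in the other rack hole, black cross bar 90 mm long and 16 mm thick, its top 44 mm above the rack. Origin at the underside of its collar, on the shank's axis. Leave alone.
- wrench: Bystander: steel wrench 180 mm long lying on the table. Leave alone.
- jar: Bystander: closed jar 70 mm in diameter, 100 mm tall. Leave alone.
- coinbox: Bystander: open grey coin box 140 x 110 x 70 mm high. Leave alone.

How it is judged:
By the outcome, as a careful person would: the job done as asked, in the order asked, and still so for the second after the job is handed in, with the robot touching nothing.
It also fails if it takes over 67 s, if anything falls off the work surface, if the arm or the gripper's body presses on something with over 40 N, if the wrist force passes 120 N, or if a joint passes its speed limit or range.

## Working session

There is one attempt and no reset: what is moved stays moved. The work goes in short steps, Python scripts to look and compute and a tool call to move; the robot and the scene stay as the last step left them, time stands still between calls to the robot, and variables do not carry over. Pictures are saved under pics/ and viewed, at most 12 in all, crops included, and the job is handed in when it is done.

Besides the shell and the picture viewer there is one more tool, called as name(argument=value, ...), one argument or row to a line, values as JSON. apply_moves: Moves the arm, as the interface text tells. Its arguments: {"type":"object","properties":{"delta_pos":{"type":"array"},"twist":{"type":"array"},"gripper":{"type":"number"},"squeeze":{"type":"number"}},"required":["delta_pos","twist"]}

```bash
ls; mkdir -p pics
cat > h.py <<'E'
import numpy as np, cv2
from plant import robot
def cam(n,save=None):
    c=robot.read_camera(n)
    if save: cv2.imwrite('pics/'+save,c['frame'][:,:,::-1])
    return c
def K(c):
    f=c['frame'].shape[0]/2/np.tan(np.radians(c['vertical_fov'])/2)
    return np.array([[f,0,c['cx']],[0,f,c['cy']],[0,0,1]]),np.array([c['k1'],0,0,0,0.])
def proj(c,P):
    k,d=K(c); return cv2.projectPoints(np.atleast_2d(P).astype(float),cv2.Rodrigues(np.array(c['R']))[0],np.array(c['t'],float),k,d)[0][:,0]
def onz(c,uv,z):
    k,d=K(c); n=cv2.undistortPoints(np.atleast_2d(uv).astype(float).reshape(-1,1,2),k,d)[:,0]
    R=np.array(c['R']);t=np.array(c['t']); C=-R.T@t
    r=np.c_[n,np.ones(len(n))]@R
    return C+r*((z-C[2])/r[:,2])[:,None]
E
python3 - <<'E'
from h import *
import pickle
d={n:cam(n,n+'0.png') for n in('top','side','wrist')}
pickle.dump(d,open('c0.pkl','wb'))
s=robot.read_state();print(s['t'],s['tool_pos'],s['orientation'],s['force'],s['opening'],robot.tips_ahead)
for n in d: print(n,d[n]['vertical_fov'],-np.array(d[n]['R']).T@np.array(d[n]['t']))
E
```

```text
pics
0.15 [ 0.24004816 -0.5494444   0.24284179] [-3.07384851e+00 -6.42024155e-01  2.66726445e-04] [ 0.7396325  -0.42734132  0.08220451] 0.09300979274815739 0.025
top 54.170340496956356 [0.35652611 0.0305621  1.06068498]
side 48.56485387364562 [0.44134054 0.83280579 0.65625464]
wrist 59.047646888972636 [ 0.30845717 -0.52120225  0.38415717]
```

View pics/top0.png

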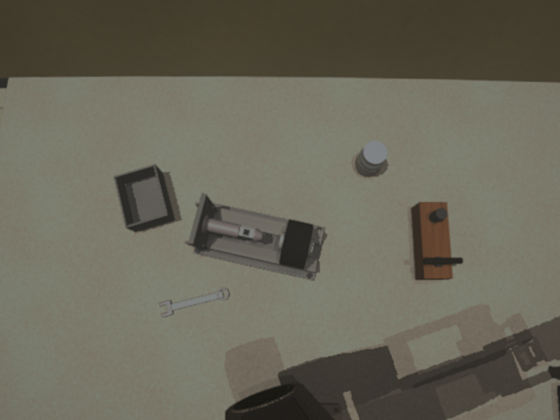

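View pics/side0.png

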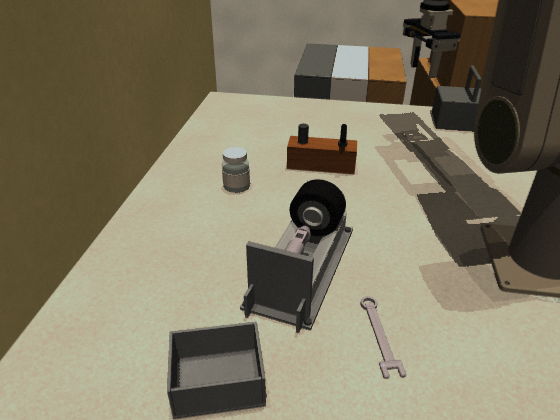

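The top view shows the stand (plate at about (203,222), roller at (297,243)), the rack at (433,240) with the pin at (438,215), and the key at (440,261). I'll enlarge these to measure them.

Run:
```python
from h import *
import pickle
d=pickle.load(open('c0.pkl','rb'))
f=d['top']['frame'][:,:,::-1]
def cr(f,u,v,w,h,s):
    return cv2.convertScaleAbs(cv2.resize(f[v:v+h,u:u+w],None,fx=s,fy=s,interpolation=cv2.INTER_CUBIC),alpha=1.5,beta=20)
a=cr(f,185,190,150,95,5);cv2.imwrite('pics/topA.png',a)
b=cr(f,405,190,65,100,5)
g=d['side']['frame'][:,:,::-1]
e=cr(g,275,110,90,100,5)
cv2.imwrite('pics/B.png',np.hstack([b,e]))
```

```text
(no output)
```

View pics/topA.png

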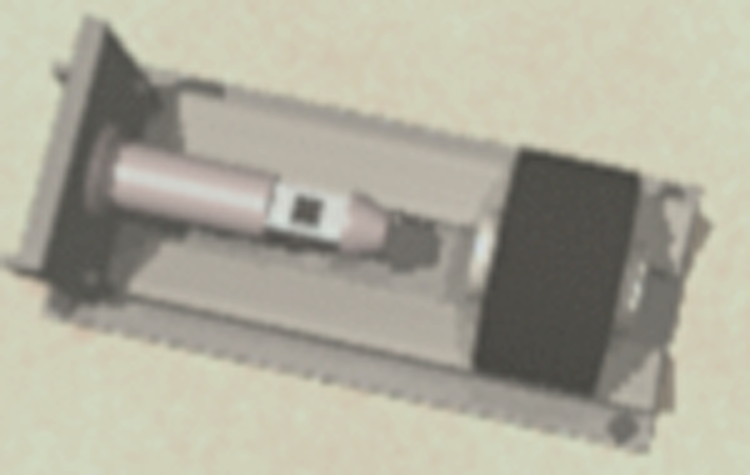

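View pics/B.png

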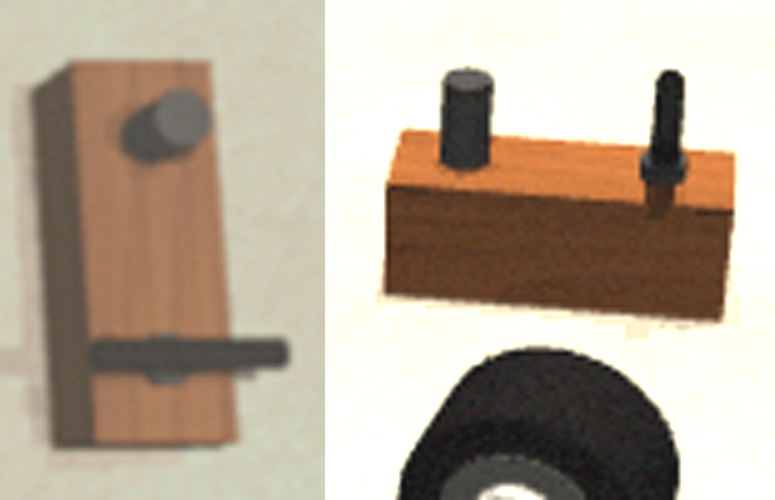

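The crops show the pin hole at (307,210) in topA, the axle tip at about (388,235) and the tyre edges. In B, the pin head's top centre is at (183,117) and the rack's top corners are clear. Next I'll fit the poses.

```bash
cat > fit.py <<'E'
from h import *
import pickle
from scipy.optimize import least_squares
d=pickle.load(open('c0.pkl','rb'))
def px(p,o): return np.array(o)+(np.array(p,float)+.5)/5-.5
A=lambda p:px(p,(185,190)); B=lambda p:px(p,(405,190)); S=lambda p:px((p[0]-325,p[1]),(275,110))
t,s=d['top'],d['side']
def T(p,L):
    L=np.atleast_2d(L);c,n=np.cos(p[2]),np.sin(p[2])
    return np.c_[p[0]+c*L[:,0]-n*L[:,1],p[1]+n*L[:,0]+c*L[:,1],L[:,2]]
E
python3 - <<'E'
from fit import *
hole=onz(t,A((307,210)),.1)[0]; tip=onz(t,A((388,235)),.088)[0]
tyA=onz(t,[A((520,150)),A((477,370)),A((640,178)),A((597,395))],.088)
print('hole',hole,'tip',tip); print(tyA)
print('holeside',onz(s,(300,237),.1))
pin=onz(t,B((183,117)),.12)[0]; print('pin',pin,'side',onz(s,S((468,79)),.12)[0])
rc=onz(t,[B((72,62)),B((210,62)),B((238,440)),B((92,443))],.07);print(rc)
rs=onz(s,[S(x) for x in[(405,131),(735,153),(735,210),(388,185)]],.07);print(rs)
# stand fit
obs=[(t,A((307,210)),(-.0985,0,.1)),(t,A((388,235)),(-.137,0,.088)),(t,A((107,25)),(.006,-.06,.148)),(t,A((45,275)),(.006,.06,.148))]
for sg in(1,-1):
  def res(p): return np.concatenate([(proj(c,T(p,np.array(L)*[1,sg,1]))[0]-q) for c,q,L in obs])
  d0=hole-tip
  r=least_squares(res,[*hole[:2],np.arctan2(d0[1],d0[0])]);print(sg,r.x,np.degrees(r.x[2]),r.cost,r.fun.round(2))
E
```

```text
hole [0.51338554 0.12361742 0.1       ] tip [0.50370034 0.08559398 0.088     ]
[[ 0.54591326  0.02280913  0.088     ]
 [ 0.43973926  0.04207948  0.088     ]
 [ 0.53287073 -0.03507351  0.088     ]
 [ 0.42865776 -0.01466426  0.088     ]]
holeside [[0.50996187 0.12627336 0.1       ]]
pin [ 0.55972362 -0.33607712  0.12      ] side [ 0.55860018 -0.33960668  0.12      ]
[[ 0.59785424 -0.30148859  0.07      ]
 [ 0.59875509 -0.37104296  0.07      ]
 [ 0.41182669 -0.37255765  0.07      ]
 [ 0.40989425 -0.30144752  0.07      ]]
[[ 0.59693706 -0.37249688  0.07      ]
 [ 0.40946502 -0.37673251  0.07      ]
 [ 0.40792289 -0.30726993  0.07      ]
 [ 0.59687803 -0.30423927  0.07      ]]
1 [0.53144424 0.21946411 1.37472287] 78.76581821547501 0.5580260271216166 [ 0.31  0.47  0.22 -0.43  0.03 -0.41 -0.53  0.33]
-1 [0.53184797 0.21965023 1.39622107] 79.99757432245596 2696.906671445701 [  0.43  -0.56   0.4   -1.79 -12.46  50.32  11.81 -50.63]
```

Fit residuals are under about 0.5 px. The stand origin is at about (0.531, 0.219) with yaw 79°, the pin at (0.559, -0.338), and the roller about 0.22 m before the shoulder. Now I'll align the tool x axis with the axle and set the opening to 5.6 cm for pushing.

apply_moves(
  delta_pos=[
    [0,0,0],
    [0,0,0],
    [0,0,0],
    [0,0,0],
    [0,0,0],
    [0,0,0],
    [0,0,0],
  ],
  twist=[-0.16,-0.16,-0.16,-0.16,-0.16,-0.16,0],
  gripper=5.6,
)

```text
t: 1.02
tool_pos: [0.2401, -0.5497, 0.2432]
orientation: [-2.432, -1.988, -0.0]
force: [0.0, 0.5, -0.3]
opening: 0.0557
gripper_force: 0.0
```

```bash
cat >> h.py <<'E'
from scipy.spatial.transform import Rotation as Ro
O=np.array([.5314,.2195]);YAW=1.3747
def stand(x,y=0,z=0):
    c,s=np.cos(YAW),np.sin(YAW); return np.array([O[0]+c*x-s*y,O[1]+s*x+c*y,z])
def go(target):
    s=robot.read_state();R=Ro.from_rotvec(s['orientation']).as_matrix()
    print('t',round(s['t'],2),'pos',s['tool_pos'].round(4),'yaw',np.arctan2(R[1,0],R[0,0]).round(4),'F',np.round(s['force'],1),'open',round(s['opening'],4),'gf',s['gripper_force'])
    print('tool cm',((np.array(target)-s['tool_pos'])@R*100).round(2))
def where():
    p=robot.read_state()['tool_pos'][:2]-O;c,s=np.cos(YAW),np.sin(YAW);print('stand xy',(c*p[0]+s*p[1]).round(4),(-s*p[0]+c*p[1]).round(4))
E
python3 -c "
from h import *
go(stand(-.31,0,.24));go(stand(-.31,0,.091));where()"
```

```text
t 1.02 pos [ 0.2401 -0.5497  0.2432] yaw 1.3708 F [ 0.   0.5 -0.3] open 0.0557 gf 0.0
tool cm [50.17 13.39  0.35]
t 1.02 pos [ 0.2401 -0.5497  0.2432] yaw 1.3708 F [ 0.   0.5 -0.3] open 0.0557 gf 0.0
tool cm [50.16 13.39 15.25]
stand xy -0.8112 0.1358
```

apply_moves(
  delta_pos=[
    [5,1.34,0],
    [5,1.34,0],
    [5,1.34,0],
    [5,1.34,0],
    [5,1.34,0],
    [5,1.34,0],
    [5,1.34,0],
    [5,1.34,0],
  ],
  twist=[0,0,0,0,0,0,0,0],
)

```text
t: 2.02
tool_pos: [0.4248, -0.1773, 0.2437]
orientation: [2.435, 1.984, 0.0]
force: [1.3, -0.6, -1.0]
opening: 0.0558
gripper_force: 0.0
```

apply_moves(
  delta_pos=[
    [5,1.34,0],
    [5,1.34,0],
    [0,0,0],
    [0,0,4],
    [0,0,4],
    [0,0,0],
    [0,0,0],
  ],
  twist=[0,0,0,0,0,0,0],
)

```text
t: 2.9
tool_pos: [0.4708, -0.0869, 0.1651]
orientation: [2.432, 1.987, 0.001]
force: [0.3, -0.2, 0.4]
opening: 0.0559
gripper_force: 0.0
```

```bash
python3 -c "
from h import *
go(stand(-.31,0,.091));where()
c=cam('wrist','w1.png')
for n in ('top','side'):
    e=cam(n,n+'1.png'); 
import pickle;pickle.dump(c,open('w1.pkl','wb'))
print(proj(c,[stand(-.137,0,.088),stand(-.0985,0,.1),stand(-.26,0,.088)]).round())"
```

```text
t 2.9 pos [ 0.4708 -0.0869  0.1651] yaw 1.3698 F [ 0.3 -0.2  0.4] open 0.0559 gf 0.0
tool cm [ 0.24 -0.04  7.41]
stand xy -0.3124 -0.0003
[[ 272. -113.]
 [ 271. -242.]
 [ 273.  144.]]
```

View pics/w1.png

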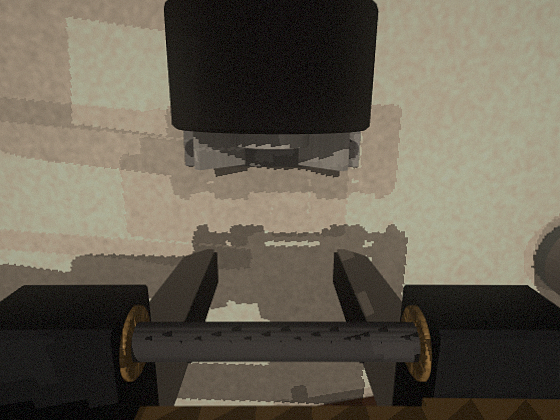

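The wrist view shows the tyre centred at column 272, as predicted, with the fingers symmetric at 275. I'll descend and push.

apply_moves(
  delta_pos=[
    [0,0,3],
    [0,0,3],
    [0,0,1.4],
    [0,0,0],
    [2,0,0],
    [2,0,0],
    [1,0,0],
    [1,0,0],
  ],
  twist=[0,0,0,0,0,0,0,0],
)

```text
t: 4.05
tool_pos: [0.4833, -0.0281, 0.091]
orientation: [2.429, 1.988, 0.0]
force: [-0.5, -6.0, 1.8]
opening: 0.0557
gripper_force: 2.8
```

apply_moves(
  delta_pos=[
    [1,0,0],
    [1,0,0],
    [1,0,0],
    [1,0,0],
    [1,0,0],
    [1,0,0],
    [1,0,0],
    [1,0,0],
  ],
  twist=[0,0,0,0,0,0,0,0],
)

```text
t: 5.05
tool_pos: [0.4992, 0.0503, 0.0906]
orientation: [2.43, 1.987, 0.001]
force: [1.6, -4.7, 0.5]
opening: 0.0563
gripper_force: 2.1
```

```bash
python3 -c "
from h import *
go(stand(-.0775,0,.091));where()"
```

```text
t 5.05 pos [0.4992 0.0503 0.0906] yaw 1.3712 F [ 1.6 -4.7  0.5] open 0.0563 gf 2.1442507160827518
tool cm [ 9.47 -0.17 -0.05]
stand xy -0.1723 -0.0014
```

apply_moves(
  delta_pos=[
    [1,-0.02,0],
    [1,-0.02,0],
    [1,-0.02,0],
    [1,-0.02,0],
    [1,-0.02,0],
    [1,-0.02,0],
    [1,-0.02,0],
    [1,-0.02,0],
  ],
  twist=[0,0,0,0,0,0,0,0],
)

```text
t: 6.05
tool_pos: [0.5129, 0.1296, 0.0901]
orientation: [2.431, 1.989, 0.0]
force: [1.6, -4.8, 0.0]
opening: 0.0559
gripper_force: 2.1
```

apply_moves(
  delta_pos=[
    [0.4,0,0],
    [0.4,0,0],
    [0.3,0,0],
    [0.2,0,0],
  ],
  twist=[0,0,0,0],
)

```text
t: 6.55
tool_pos: [0.5151, 0.1422, 0.0898]
orientation: [2.431, 1.989, -0.0]
force: [1.9, -4.6, 0.2]
opening: 0.0562
gripper_force: 2.3
```

```bash
python3 -c "
from h import *
go(stand(-.0775,0,.091));where()"
```

```text
t 6.55 pos [0.5151 0.1422 0.0898] yaw 1.3716 F [ 1.9 -4.6  0.2] open 0.0562 gf 2.330906535498798
tool cm [ 0.15  0.1  -0.12]
stand xy -0.079 0.001
```

apply_moves(
  delta_pos=[
    [0.2,0,-0.1],
    [0.1,0,0],
    [0,0,0],
  ],
  twist=[0,0,0],
)

```text
t: 6.92
tool_pos: [0.5151, 0.1431, 0.0899]
orientation: [2.43, 1.987, -0.006]
force: [2.1, -13.9, -2.9]
opening: 0.0563
gripper_force: 6.4
```

apply_moves(
  delta_pos=[
    [0.1,0,0],
    [0.1,0,0],
    [0,0,0],
  ],
  twist=[0,0,0],
)

```text
t: 7.3
tool_pos: [0.5151, 0.1433, 0.0899]
orientation: [2.43, 1.986, -0.01]
force: [-1.0, -23.3, 2.2]
opening: 0.0556
gripper_force: 11.8
```

```bash
python3 -c "
from h import *
go(stand(-.0775,0,.091));where()"
```

```text
t 7.3 pos [0.5151 0.1433 0.0899] yaw 1.3703 F [ -1.  -23.3   2.2] open 0.0556 gf 11.776422646163383
tool cm [ 0.05  0.11 -0.11]
stand xy -0.078 0.0011
```

Contact force jumped from 5 N to 23 N at stand x = -78 mm, against a predicted -77.5 mm, so the roller is home. I'll back off, lift and check.

apply_moves(
  delta_pos=[
    [-1,0,0],
    [-2,0,0],
    [-3,0,0],
    [0,0,-5],
    [0,0,-5],
    [0,0,-5],
    [-4,0,-1],
    [-4,0,0],
  ],
  twist=[0,0,0,0,0,0,0,0],
)

```text
t: 8.3
tool_pos: [0.4885, 0.0093, 0.2526]
orientation: [2.428, 1.991, 0.005]
force: [-0.1, -0.9, -0.4]
opening: 0.0557
gripper_force: 0.0
```

apply_moves(
  delta_pos=[
    [-4,0,0],
    [-4,0,0],
    [-4,0,0],
    [0,0,0],
  ],
  twist=[0,0,0,0],
)

```text
t: 8.8
tool_pos: [0.4636, -0.1097, 0.2507]
orientation: [2.434, 1.986, 0.0]
force: [0.1, -0.1, 0.5]
opening: 0.0558
gripper_force: 0.0
```

Run:
```python
from h import *
import pickle
go([.559,-.338,.2]);where()
c=cam('top');w=cam('wrist','w2.png');e=cam('side');pickle.dump((c,w,e),open('c2.pkl','wb'))
print('top',proj(c,[stand(-.0985,0,.1),stand(-.08,0,.11),stand(-.137,0,.088)]).round(1)); print('w',proj(w,[stand(-.0985,0,.1),stand(-.08,0,.088),stand(-.137,0,.088)]).round(1))
f=c['frame'][190:285,185:335,::-1]
g=e['frame'][150:350,220:370,::-1]
a=cv2.resize(f,None,fx=3,fy=3,interpolation=2);b=cv2.resize(g,None,fx=2,fy=2,interpolation=2);a=np.vstack([a,np.zeros((115,450,3),np.uint8)])
cv2.imwrite('pics/c2.png',cv2.convertScaleAbs(np.hstack([a,b]),alpha=1.5,beta=20))
```

```text
t 8.8 pos [ 0.4636 -0.1097  0.2507] yaw 1.3685 F [ 0.1 -0.1  0.5] open 0.0558 gf 0.0
tool cm [-20.45  13.93   5.07]
stand xy -0.3361 0.0024
top [[246.3 232.1]
 [238.2 229.8]
 [262.4 236.2]]
w [[ 276.2 -164.1]
 [ 276.  -187.5]
 [ 276.2  -81. ]]
```

View pics/c2.png

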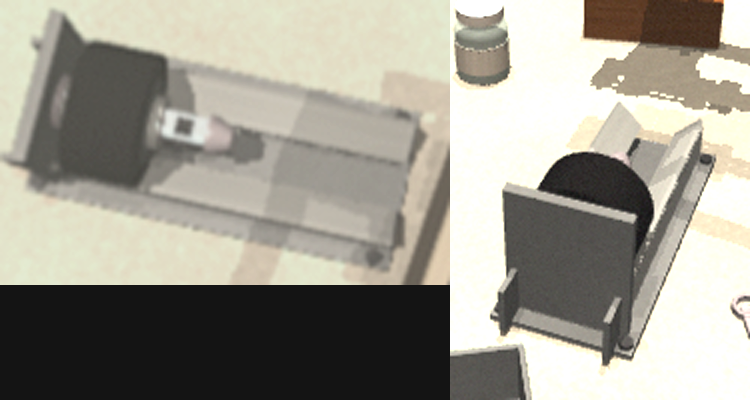

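The roller is home: its hub ends beside the flat, and the hole is exposed at the predicted pixel (246,232). Now I'll move above the pin.

apply_moves(
  delta_pos=[
    [-4.1,2.8,0],
    [-4.1,2.8,0],
    [-4.1,2.8,0],
    [-4.1,2.8,0],
    [-4.1,2.7,0],
    [0,0,0],
    [0,0,0],
  ],
  twist=[0,0,0,0,0,0,0],
)

```text
t: 9.82
tool_pos: [0.5606, -0.3344, 0.2501]
orientation: [-2.429, -1.99, -0.0]
force: [-0.1, -0.0, -0.6]
opening: 0.0558
gripper_force: 0.0
```

Run:
```python
from h import *
import pickle
go([.559,-.338,.106])
w=cam('wrist','w3.png');pickle.dump(w,open('w3.pkl','wb'))
print(proj(w,[[.559,-.338,.12],[.559,-.338,.07]]).round(1))
```

```text
t 9.82 pos [ 0.5606 -0.3344  0.2501] yaw 1.373 F [-0.1 -0.  -0.6] open 0.0558 gf 0.0
tool cm [-0.4  -0.07 14.41]
[[273.  212.3]
 [273.3 197. ]]
```

View pics/w3.png

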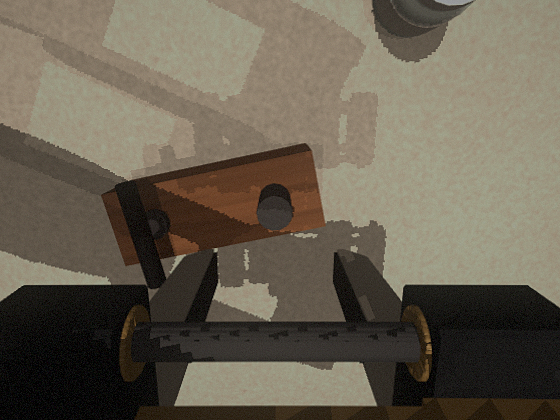

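The pin's head top is at (275,211), centred between the fingers and within 2 px of the prediction. I'll descend and grip.

apply_moves(
  delta_pos=[
    [-0.4,0,3],
    [0,0,3],
    [0,0,3],
    [0,0,2.5],
    [0,0,1.5],
    [0,0,1.4],
    [0,0,0],
    [0,0,0],
  ],
  twist=[0,0,0,0,0,0,0,0],
)

```text
t: 10.88
tool_pos: [0.5599, -0.3401, 0.1077]
orientation: [2.43, 1.989, 0.001]
force: [1.0, -0.0, -0.4]
opening: 0.0562
gripper_force: 0.0
```

apply_moves(
  delta_pos=[
    [0,0,0],
    [0,0,0],
    [0,0,0],
    [0,0,0],
    [0,0,0],
    [0,0,0],
  ],
  twist=[0,0,0,0,0,0],
  gripper=2.0,
  squeeze=25,
)

```text
t: 11.62
tool_pos: [0.5595, -0.3399, 0.1069]
orientation: [2.431, 1.99, 0.0]
force: [-1.1, -0.5, 2.3]
opening: 0.0275
gripper_force: 25.0
```

```bash
python3 -c "
from h import *
go([.559,-.338,.106])"
```

```text
t 11.62 pos [ 0.5595 -0.3399  0.1069] yaw 1.3718 F [-1.1 -0.5  2.3] open 0.0275 gf 25.000340938568115
tool cm [ 0.18 -0.08  0.09]
```

apply_moves(
  delta_pos=[
    [0,0,-1],
    [0,0,-2],
    [0,0,-3],
    [0,0,-3],
    [0,0,-3],
    [0,0,-3],
    [0,0,0],
    [0,0,0],
  ],
  twist=[0,0,0,0,0,0,0,0],
)

```text
t: 12.62
tool_pos: [0.5592, -0.3396, 0.256]
orientation: [-2.431, -1.989, 0.0]
force: [-0.8, 0.3, -2.2]
opening: 0.0275
gripper_force: 25.0
```

Run:
```python
from h import *
go(stand(-.18,0,.257))
w=cam('wrist','w4.png');t=cam('top');s=cam('side')
p=robot.read_state()['tool_pos']
R=Ro.from_rotvec(robot.read_state()['orientation']).as_matrix()
for dx in(0,.002): print(proj(w,[p+R@[dx,0,z] for z in(-.014,.036,.094)]).round(1))
print(proj(t,p-[0,0,-.014]),proj(s,[p+[0,0,.014],p-[0,0,.036],p-[0,0,.094]]).round(1))
f=cv2.resize(w['frame'][160:420,140:420,::-1],None,fx=2,fy=2,interpolation=2)
u,v=proj(s,p-[0,0,.05])[0].astype(int)
g=cv2.resize(s['frame'][v-40:v+47,u-30:u+20,::-1],None,fx=4,fy=4,interpolation=2); print(u-30,v-40)
g=np.vstack([g,np.zeros((f.shape[0]-g.shape[0],g.shape[1],3),np.uint8)])
cv2.imwrite('pics/w4c.png',cv2.convertScaleAbs(np.hstack([f,g]),alpha=1.5,beta=20))
```

```text
t 12.62 pos [ 0.5592 -0.3396  0.256 ] yaw 1.3718 F [-0.8  0.3 -2.2] open 0.0275 gf 24.999732971191406
tool cm [ 36.26 -13.72  -0.08]
[[271.9 302.5]
 [272.4 253.3]
 [272.8 220.3]]
[[271.9 297.8]
 [272.4 249.7]
 [272.8 217.4]]
[[470.31155145 198.1917905 ]] [[305.2  71.6]
 [304.5  90.5]
 [303.7 111.5]]
274 55
```

View pics/w4c.png

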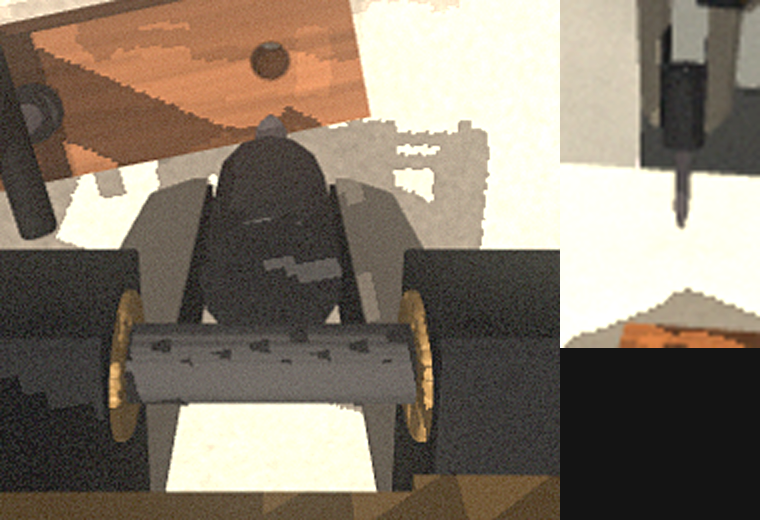

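The pin hangs straight and centred, with its tip at (304,111) in the side view against a predicted (303.7,111.5). I'll carry it to just before the hole.

apply_moves(
  delta_pos=[
    [5.3,-1.7,0],
    [5.3,-1.7,0],
    [5.3,-1.7,0],
    [5.3,-1.7,0],
    [5.3,-1.7,0],
    [5.3,-1.7,0],
    [5.3,-1.7,0],
    [5.3,-1.8,0],
  ],
  twist=[0,0,0,0,0,0,0,0],
)

```text
t: 13.78
tool_pos: [0.508, 0.1046, 0.2555]
orientation: [-2.431, -1.989, 0.002]
force: [0.4, -0.3, -1.1]
opening: 0.0273
gripper_force: 25.0
```

apply_moves(
  delta_pos=[
    [0,0,0],
    [0,0,0],
    [0,0,2],
    [0,0,2],
    [0,0,0],
    [0,0,0],
  ],
  twist=[0,0,0,0,0,0],
)

```text
t: 14.52
tool_pos: [0.5089, 0.1025, 0.2164]
orientation: [-2.432, -1.989, 0.001]
force: [-0.0, 0.6, -1.3]
opening: 0.0276
gripper_force: 25.0
```

Run:
```python
from h import *
go(stand(-.0985,0,.205));where()
w=cam('wrist');t=cam('top');s=cam('side')
import pickle;pickle.dump((w,t,s),open('c5.pkl','wb'))
p=robot.read_state()['tool_pos']
h=stand(-.0985,0,.1)
print('w tip,hole',proj(w,[p-[0,0,.094],h]).round(1)); print('s',proj(s,[p-[0,0,.094],h]).round(1)); print('t head,hole',proj(t,[p+[0,0,.014],h]).round(1))
f=cv2.resize(w['frame'][140:340,190:360,::-1],None,fx=3,fy=3,interpolation=2)
u,v=proj(s,p-[0,0,.06])[0].astype(int);print(u-40,v-60)
g=cv2.resize(s['frame'][v-60:v+60,u-40:u+30,::-1],None,fx=4,fy=4,interpolation=2)
g=np.vstack([g,np.zeros((f.shape[0]-g.shape[0],g.shape[1],3),np.uint8)])
cv2.imwrite('pics/w5.png',cv2.convertScaleAbs(np.hstack([f,g]),alpha=1.4,beta=20))
```

```text
t 14.53 pos [0.5089 0.1025 0.2164] yaw 1.3711 F [-0.   0.6 -1.3] open 0.0276 gf 24.999829530715942
tool cm [ 2.07 -0.08  1.14]
stand xy -0.1192 -0.0007
w tip,hole [[274.8 221.1]
 [273.1 184.1]]
s [[302.1 220.2]
 [299.1 235.8]]
t head,hole [[250.1 223.2]
 [246.3 232.1]]
262 145
```

View pics/w5.png

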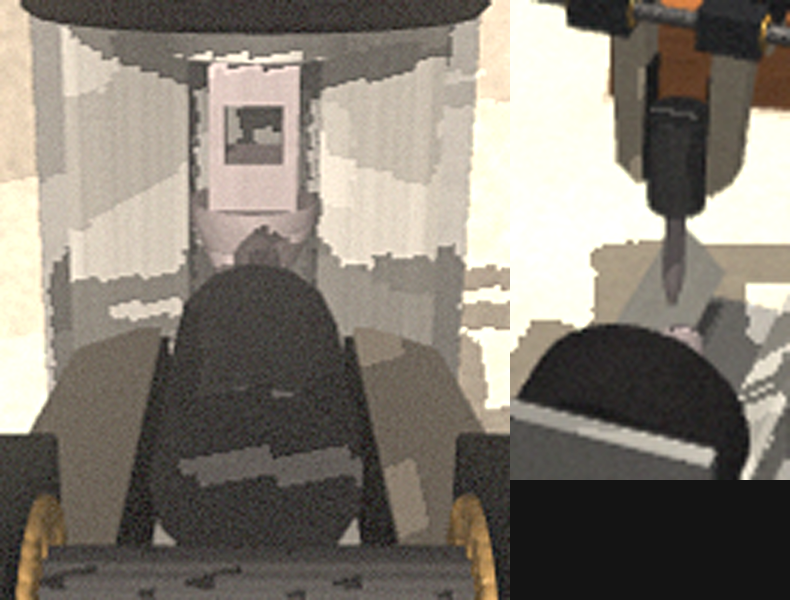

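The wrist crop puts the hole centre at (274.5,185), within 1.5 px of the model. The pin tip keeps its pixel from the last view. I'll align the pin over the hole and lower it to just above the axle.

apply_moves(
  delta_pos=[
    [1,-0.05,0],
    [1,0,0],
    [0,0,0.7],
    [0,0,0.7],
    [0,0,0],
    [0,0,0],
  ],
  twist=[0,0,0,0,0,0],
)

```text
t: 15.42
tool_pos: [0.5123, 0.1224, 0.2025]
orientation: [-2.431, -1.989, 0.0]
force: [-0.2, 0.2, -0.8]
opening: 0.0277
gripper_force: 25.0
```

Run:
```python
from h import *
go(stand(-.0992,0,.138));where()
w=cam('wrist');s=cam('side');t=cam('top')
go(stand(-.0992,0,.138));where();go(stand(-.0992,0,.138));where()
p=robot.read_state()['tool_pos'];u,v=proj(s,p-[0,0,.06])[0].astype(int)
print('w tip,hole',proj(w,[p-[0,0,.094],stand(-.0985,0,.1)]).round(1))
f=cv2.resize(w['frame'][140:280,215:345,::-1],None,fx=4,fy=4,interpolation=2)
g=cv2.resize(s['frame'][v-60:v+60,u-35:u+30,::-1],None,fx=4,fy=4,interpolation=2)
g=np.vstack([g,np.zeros((f.shape[0]-g.shape[0],g.shape[1],3),np.uint8)])
cv2.imwrite('pics/w6.png',cv2.convertScaleAbs(np.hstack([f,g]),alpha=1.4,beta=20))
```

```text
t 15.43 pos [0.5123 0.1224 0.2025] yaw 1.3715 F [-0.2  0.2 -0.8] open 0.0277 gf 24.9997740983963
tool cm [-0.02 -0.02  6.45]
stand xy -0.0989 -0.0002
t 15.57 pos [0.5126 0.1225 0.203 ] yaw 1.3716 F [ 0.2 -0.7 -1.1] open 0.0273 gf 24.999824166297913
tool cm [-0.04 -0.05  6.49]
stand xy -0.0988 -0.0004
t 15.57 pos [0.5126 0.1225 0.203 ] yaw 1.3716 F [ 0.2 -0.7 -1.1] open 0.0273 gf 24.999824166297913
tool cm [-0.04 -0.05  6.49]
stand xy -0.0988 -0.0004
w tip,hole [[274.3 221.4]
 [273.7 217.1]]
```

View pics/w6.png

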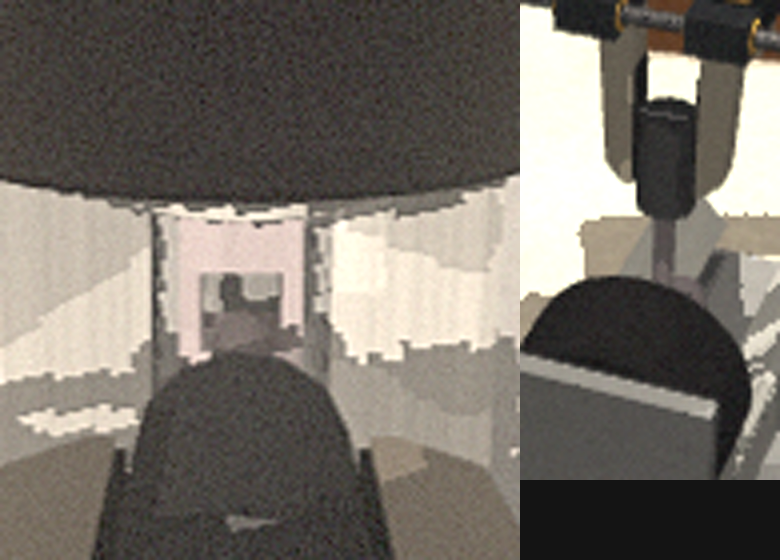

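The shank tip, at about (241,313) in the crop, sits over the hole spanning (200–287, 272–355). I'll insert it.

apply_moves(
  delta_pos=[
    [0,0,0.5],
    [0,0,0.5],
    [0,0,0.6],
    [0,0,0.6],
    [0,0,0],
  ],
  twist=[0,0,0,0,0],
)

```text
t: 16.2
tool_pos: [0.5119, 0.1226, 0.1797]
orientation: [-2.431, -1.989, 0.002]
force: [-0.2, 0.3, -0.6]
opening: 0.0278
gripper_force: 25.0
```

apply_moves(
  delta_pos=[
    [0,0,0.6],
    [0,0,0.6],
    [0,0,0.6],
    [0,0,0.6],
    [0,0,0.6],
    [0,0,0.6],
    [0,0,0],
  ],
  twist=[0,0,0,0,0,0,0],
)

```text
t: 17.08
tool_pos: [0.5119, 0.1225, 0.1439]
orientation: [-2.431, -1.989, 0.002]
force: [-0.6, 0.3, -1.4]
opening: 0.0278
gripper_force: 25.0
```

```bash
python3 -c "
from h import *
go(stand(-.0992,0,.136));where()"
```

```text
t 17.07 pos [0.5119 0.1225 0.1439] yaw 1.3718 F [-0.6  0.3 -1.4] open 0.0278 gf 24.999891221523285
tool cm [-0.03  0.02  0.79]
stand xy -0.0989 0.0002
```

No contact forces, and the shank is in the hole. Now the last 8 mm.

apply_moves(
  delta_pos=[
    [0,0,0.3],
    [0,0,0.2],
    [0,0,0.1],
    [0,0,0.1],
    [0,0,0],
  ],
  twist=[0,0,0,0,0],
)

```text
t: 17.7
tool_pos: [0.5124, 0.1226, 0.1376]
orientation: [-2.431, -1.99, 0.0]
force: [-0.1, 0.8, -2.2]
opening: 0.0279
gripper_force: 25.0
```

apply_moves(
  delta_pos=[
    [0,0,0.1],
    [0,0,0],
  ],
  twist=[0,0],
)

```text
t: 17.95
tool_pos: [0.5125, 0.1226, 0.1368]
orientation: [2.431, 1.99, 0.0]
force: [-0.4, -0.4, 0.3]
opening: 0.0278
gripper_force: 25.0
```

apply_moves(
  delta_pos=[
    [0,0,0.1],
    [0,0,0],
  ],
  twist=[0,0],
)

```text
t: 18.2
tool_pos: [0.5126, 0.1227, 0.1368]
orientation: [2.431, 1.99, 0.001]
force: [-5.1, -0.5, 7.2]
opening: 0.0276
gripper_force: 25.0
```

apply_moves(
  delta_pos=[
    [0,0,0],
    [0,0,0],
    [0,0,0],
    [0,0,0],
    [0,0,0],
  ],
  twist=[0,0,0,0,0],
  gripper=5.0,
)

```text
t: 18.82
tool_pos: [0.5124, 0.1226, 0.1356]
orientation: [-2.431, -1.99, 0.0]
force: [-0.7, -0.4, -0.5]
opening: 0.0499
gripper_force: 0.0
```

apply_moves(
  delta_pos=[
    [0,0,-1],
    [0,0,-2],
    [0,0,-3],
    [0,0,-5],
    [-4,0,-3],
    [-6,0,0],
    [-6,0,0],
    [-6,0,0],
  ],
  twist=[0,0,0,0,0,0,0,0],
)

```text
t: 19.82
tool_pos: [0.4684, -0.0947, 0.2768]
orientation: [2.429, 1.99, 0.002]
force: [0.7, -0.5, -0.2]
opening: 0.0497
gripper_force: 0.0
```

Run:
```python
from h import *
go(stand(-.0992,0,.136))
t=cam('top');s=cam('side')
pp=[stand(-.0985,0,.15),stand(-.0985,0,.1)]
print(proj(t,pp).round(1)-[185,190],proj(s,pp).round(1)-[220,150])
a=cv2.resize(t['frame'][190:285,185:335,::-1],None,fx=3,fy=3,interpolation=2)
b=cv2.resize(s['frame'][150:350,220:370,::-1],None,fx=2,fy=2,interpolation=2);a=np.vstack([a,np.zeros((115,450,3),np.uint8)])
cv2.imwrite('pics/c7.png',cv2.convertScaleAbs(np.hstack([a,b]),alpha=1.5,beta=20))
```

```text
t 19.82 pos [ 0.4684 -0.0947  0.2768] yaw 1.3724 F [ 0.7 -0.5 -0.2] open 0.0497 gf 0.0
tool cm [ 2.212e+01 -2.000e-02  1.408e+01]
[[59.3 38.5]
 [61.3 42.1]] [[79.9 64.8]
 [79.1 85.8]]
```

View pics/c7.png

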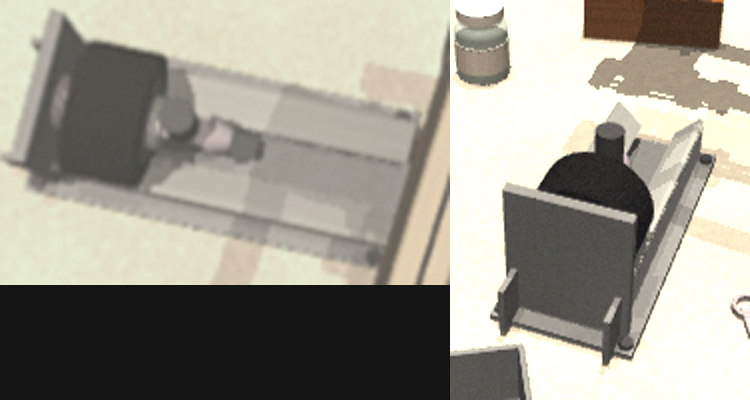

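The pin head stands upright at the predicted pixels: (178,114) in the top crop and (610,130) in the side crop. The roller is still home, so I'll hand in the job.

```bash
python3 -c "
from plant import robot
print(robot.close_job())"
```

```text
the job is handed in; nothing more can be done
None
```

The roller is fully home against the shoulder, the pin is seated in the axle hole with its head resting on the axle, and I let go and handed the job in at about 20 s of robot time; the hand-in returned no verdict.

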